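# Slide a mould insert along the rail into the corner of a magnetic chuck

## Robot

A 7-joint arm with a two-finger parallel gripper is mounted at the origin on the work surface. World frame = base frame: x ahead of the robot, y to its left, z up, the work surface at z = 0. Lengths are in m, angles in degrees, forces in N, time in s.
With the tool pointing down it reaches from about 0.425 to 0.875 m from the base axis. Payload 4.7 kg.
Tool frame: the origin (TCP) lies where the fingers leave the gripper's body, on its centre line; the fingertips stand ctrl.tip_reach ahead of it and the grasp point (between the pads) lies 51 mm ahead of it (ctrl.tip_reach is the distance from the TCP to the fingertips, in m); z points along the fingers, y is the direction in which the jaws open and shut (so a half turn about z gives the same grasp; the last joint's range is limited). The gripper opens to 87 mm and grips with 3 to 60 N. Pads are 19 mm wide; open, the fingers measure 117 mm over their backs; the gripper's body (75 mm by 190 mm) begins 51 mm behind the grasp point.
Start: joints at [-67.317, 18.392, -4.016, 83.108, 1.295, 78.541, -3.26], TCP at [0.242, 0.603, 0.292] pointing down, gripper open.
Joint ranges: [-163.93, 163.93], [-17.29, 119.83], [-79.2, 71.16], [3.27, 140.29], [-89.18, 269.18], [5.43, 117.66], [-154.24, 154.24]. Speed limits (degrees/s): [147.25, 147.25, 180, 180, 180, 180, 180].

## Interface

Orientations are given as a 3x3 rotation matrix whose columns are the frame's x, y, z axes.
In Python, from plant import ctrl gives the robot as it stands.
- The arm moves only by the tool move_arm, never from a script. Its argument "increments" is a list of rows, each a list of 7 numbers: the shift along the tool's x, y, z in mm, then the turn, a rotation vector about the tool's x, y, z in degrees, then the opening, from -1 (shut) to 1 (fully open). A call has 1 to 10 rows; each row shifts and turns the commanded pose from where the row before left it, along the tool's axes as they then stand; what a row does not reach is not made up. A row lasts 1/12 s, in which the tool goes at most 41.7 mm and 7.16 degrees, less where a joint would pass 70% of its speed; a pose out of reach is approached as far as the arm can. A call with a gripper value outside its range is refused whole. The fingers move at their own pace and stop on an object; "newtons" is the grip in N (left out, the last holds). Time passes only in rows, so rows that do not move let the fingers close. It gives the time, the measured TCP pose, the force and the opening at its end, in the units of the state.
- ctrl.sense(): the state, without advancing time (a new reading comes with each control period).
- ctrl.grab_frame(name): name is "scene" or "top" or "wrist"; returns a dict with "frame" (480x640x3 uint8, blue, green, red), "camera_matrix" (3x3 intrinsics, pixels), "D" ([k1, k2, p1, p2, k3] as OpenCV has them; the pictures are not rectified), "rvec" (rotation vector, rad) and "tvec" (3), from world to camera coordinates, as OpenCV has them. Camera axes: x right, y down, z forward; pixel columns grow to the right and rows downward; lengths in m; the calibration is good to about 2 mm. A picture is of the moment at which its call begins. There is no depth.
- ctrl.hand_in(): hands the job in, once; it reports no verdict.
The state is a dict: "clock": time; "joints": joint angles; "dq": joint speeds; "tau": joint torques, N m; "tool_pos": TCP position; "tcp_rot": TCP orientation; "contact_force": force on the tool from outside, world axes, zero at the start; "wrist_torque": the same for the moment, N m; "gripper_width": opening from 0.0 (shut) to 1.0 (fully open).
Only numpy, scipy, OpenCV 4.12 (cv2) and the standard library are available. Lean on these libraries where they do the work, as an engineer would, in place of code of your own. Each camera call takes 0.05 s, during which the arm holds its last target.

## Task

The magnet is off: load the small rectangular insert that lies loose on the chuck. With the fingertips press it back flat against the long rail where it is, then keep it against the rail and drag it along until it sits fully home in the corner pocket, tight to both rail and end stop, and take your hand away. Only push and slide it, never lift or tip it, and leave the round core, the hex key and the stone where they are.

Things in the scene. Friction and masses are not known exactly. Their poses are not given: they have to be found in the camera images.
- chuck: low magnetic chuck (magnet off) fixed to the bench: dark block 125 x 250 x 50 mm (x, y, z), flat face on top with thin brass lines. Origin: centre of the underside; x points across it to the long rail on its far edge, y along the rail to the end stop, z up. The rail, a strip 9 mm thick along the whole +x edge, stands 10 mm above the face, its inner face at x = +62.5 mm
- corner (a point): point on the chuck's flat face (50 mm above the bench) where the inner faces of rail and end stop meet; axes as the chuck's. The end stop is a strip 9 mm thick across the +y edge of the chuck, 10 mm above the face, reaching 76 mm from the rail
- lip (a point): middle of the free end of the stop's hooked lip, at face level; axes as the chuck's. The lip is 10 mm thick (x), 10 mm high and reaches 12 mm from the end stop back along the rail (-y); rail, stop and lip enclose the corner pocket, 28 mm wide between rail and lip, open to -y and above
- insert_mid (a point): centre of the insert to load: loose bright steel block 25 x 50 x 16 mm (x, y, z), about 0.16 kg, two dark holes on top, flat on the oiled chuck face (slides easily) 10 to 30 mm off the rail, skewed up to 0.35 rad, long side (y) roughly along the rail, centre 11 to 19 cm from the end stop. Seated, its centre is 12.5 mm from the rail and 25 mm from the end stop
- hex_key: dark L-shaped hex key lying loose on the bench beside the -y end of the chuck, 110 mm long, 8 mm thick, short leg 30 mm; origin on the bench under the long leg's middle, long leg along y; to be left where it is
- core_mid (a point): centre of a finished round core standing loose on the chuck face near the front edge, about 10 cm off the rail at the end stop's end: flanged steel cylinder 30 mm across, 24 mm high; to be left where it is
- stone: red-brown polishing stone 13 x 100 x 13 mm lying loose on the bench behind the rail; origin at the centre of its underside, long along y; to be left where it is
Mind the look-alikes: they are no part of the job. What is meant by the part that bears insert_mid is not blue or yellow, and is the smaller of those in its own colour.

How it is judged (in metres and radians):
On the way, in this order (a step that is already met when the one before it is completed fails the run):
1. the insert lies flat against the rail (within 2 mm and 0.05 rad), still at least 60 mm short of the end stop (x of insert_mid in the frame of corner above -0.0145 m and angle between the y axis of insert_mid and the y axis of corner, either way round below 0.05 rad and y of insert_mid in the frame of corner below -0.085 m), for 0.2 s.
2. the insert is home in the corner pocket, within 2 mm of rail and end stop (x of insert_mid in the frame of corner above -0.0145 m and y of insert_mid in the frame of corner above -0.027 m), for 0.2 s.
At the end, for the whole second after the job is handed in: The insert lies flat and still on the chuck face in the corner pocket, within 2 mm of the rail and of the end stop and parallel to the rail within 0.05 rad; round core, hex key and stone within 8 mm of where they were (all of step 2 and x of insert_mid in the frame of corner below -0.011 m and y of insert_mid in the frame of corner below -0.0235 m and z of insert_mid in the frame of corner below 0.0095 m and angle between the y axis of insert_mid and the y axis of corner, either way round below 0.05 rad and angle between insert_mid's own z axis and vertical below 0.05 rad and linear speed of insert below 0.01 m/s and distance of each of core_mid, hex_key, stone from where it was at the start of the episode below 0.008 m); the robot touches nothing.
It fails at once if the insert is lifted (more than 4 mm off the chuck face) or falls off it (z of insert_mid in the frame of corner above 0.012 m or z of insert_mid in the frame of corner below 0.004 m).
It fails at once if the insert is tipped by more than 0.25 rad (angle between insert_mid's own z axis and vertical above 0.25 rad).
It fails at once if less than 60 mm from the end stop, the insert is off the rail by more than 4 mm or skewed by more than 0.12 rad: not kept against the rail while dragged along (y of insert_mid in the frame of corner above -0.085 m and (x of insert_mid in the frame of corner below -0.0165 m or angle between the y axis of insert_mid and the y axis of corner, either way round above 0.12 rad)).
It fails at once if round core, hex key or stone moved by more than 8 mm (distance of any of core_mid, hex_key, stone from where it was at the start of the episode above 0.008 m).
It also fails if it takes over 45 s, if anything falls off the work surface, if the arm or the gripper's body presses on something with over 40 N, if the wrist force passes 120 N, or if a joint passes its speed limit or range.

## Working session

There is one attempt and no reset: what is moved stays moved. The work goes in short steps, Python scripts to look and compute and a tool call to move; the robot and the scene stay as the last step left them, time stands still between calls to the robot, and variables do not carry over. Pictures are saved under pics/ and viewed, and the job is handed in when it is done.

Besides the shell and the picture viewer there is one more tool, called after "Request:" as name(argument=value, ...), one argument or row to a line, values as JSON. move_arm: Moves the arm, as the interface text tells. Its arguments: {"type":"object","properties":{"increments":{"type":"array","items":{"type":"array","items":{"type":"number"}}},"newtons":{"type":"number"}},"required":["increments"]}

```bash
ls; mkdir -p pics; python3 - <<'E'
from plant import ctrl
import cv2,numpy as np
s=ctrl.sense(); print({k:np.round(v,3).tolist() for k,v in s.items()}, ctrl.tip_reach)
for n in ["scene","top","wrist"]:
    f=ctrl.grab_frame(n); cv2.imwrite(f"pics/{n}0.png",f["frame"])
    R=cv2.Rodrigues(np.array(f["rvec"]))[0]
    print(n,np.round(f["camera_matrix"],1).tolist(),np.round(f["D"],3),"cam at",np.round(-R.T@np.array(f["tvec"]).ravel(),3))
print(ctrl.sense()["clock"])
E
```

```text
pics
{'clock': 0.0, 'joints': [-67.313, 18.44, -4.014, 83.175, 1.296, 78.54, -3.26], 'dq': [-0.076, -0.079, -0.045, 0.033, -0.065, -0.053, -0.032], 'tau': [-0.0, -49.128, -0.404, -31.253, -0.064, 0.044, 0.0], 'tool_pos': [0.242, 0.603, 0.291], 'tcp_rot': [[-0.928, 0.373, -0.001], [0.373, 0.928, -0.002], [-0.0, -0.002, -1.0]], 'contact_force': [-0.245, -0.357, -0.79], 'wrist_torque': [0.011, 0.01, -0.032], 'gripper_width': 0.998} 0.0697
scene [[622.1, 0.0, 308.9], [0.0, 622.1, 239.2], [0.0, 0.0, 1.0]] [-0.139  0.     0.     0.     0.   ] cam at [ 1.248 -0.064  0.622]
top [[537.5, 0.0, 325.4], [0.0, 537.5, 232.5], [0.0, 0.0, 1.0]] [-0.103  0.     0.     0.     0.   ] cam at [ 0.425 -0.009  1.004]
wrist [[375.1, 0.0, 314.7], [0.0, 375.1, 236.6], [0.0, 0.0, 1.0]] [-0.015  0.     0.     0.     0.   ] cam at [0.17  0.633 0.383]
0.15
```

View pics/top0.png

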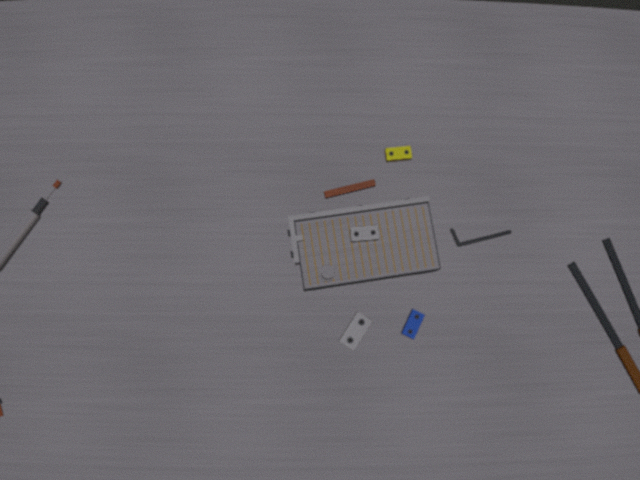

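View pics/scene0.png

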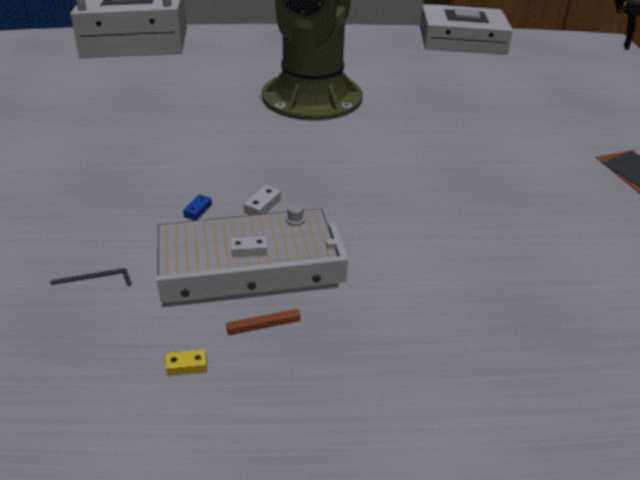

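Top view: the chuck spans about (290..440, 198..290), with the rail on its upper edge and the end stop on its left at x≈295. Candidates for the insert:
- white block on the chuck at (365,233)
- larger white block on the bench at (356,331)
- blue block at (413,324)
- yellow block at (398,153)

The one at (365,233) fits: it is bright steel, the smaller of the two in its colour, and lies on the chuck face. I'll confirm it in a crop.

```bash
cat > h.py <<'E'
import cv2,numpy as np
from plant import ctrl
def ray(f,uv):
    uv=np.array(uv,float).reshape(-1,1,2)
    n=cv2.undistortPoints(uv,np.array(f["camera_matrix"]),np.array(f["D"],float)).reshape(-1,2)
    R=cv2.Rodrigues(np.array(f["rvec"],float))[0]; t=np.array(f["tvec"],float).ravel()
    d=np.c_[n,np.ones(len(n))]@R; return -R.T@t,d
def plane(f,uv,z):
    c,d=ray(f,uv); return c+d*((z-c[2])/d[:,2])[:,None]
def proj(f,P):
    return cv2.projectPoints(np.array(P,float).reshape(-1,3),np.array(f["rvec"],float),np.array(f["tvec"],float),np.array(f["camera_matrix"]),np.array(f["D"],float))[0].reshape(-1,2)
E
python3 - <<'E'
from h import *
f=ctrl.grab_frame("top"); im=f["frame"]
c=im[185:300,280:450]; cv2.imwrite("pics/crop1.png",cv2.resize(c,None,fx=4.7,fy=4.7,interpolation=cv2.INTER_CUBIC))
f=ctrl.grab_frame("scene"); im=f["frame"]
c=im[180:310,140:360]; cv2.imwrite("pics/crop2.png",cv2.resize(c,None,fx=3.6,fy=3.6,interpolation=cv2.INTER_CUBIC))
E
```

```text
(no output)
```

View pics/crop1.png

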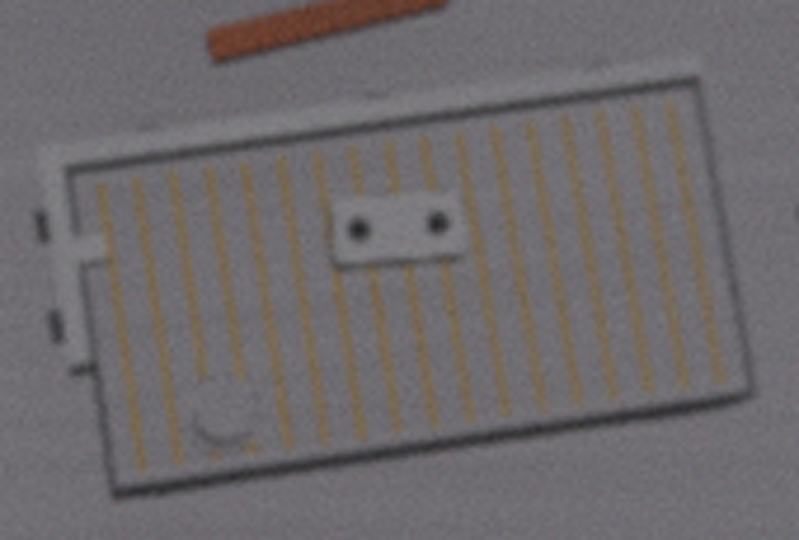

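View pics/crop2.png

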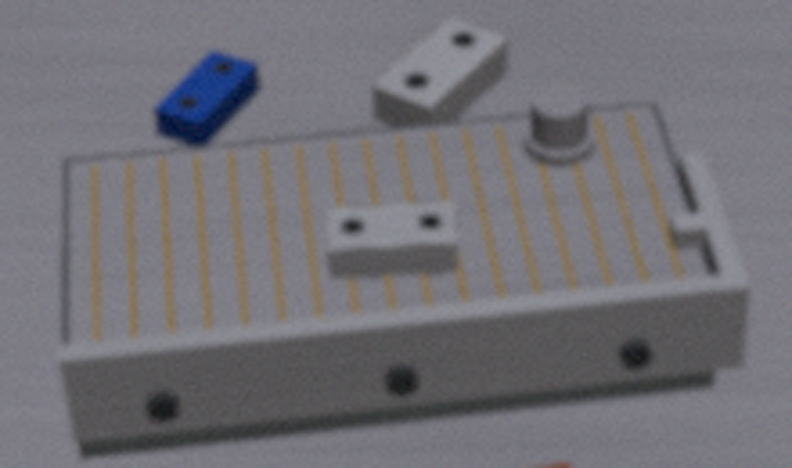

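The crops confirm it: the two-holed bright block on the chuck is at top (365,233), and the bench block of the same colour is clearly larger. Next I'll measure.

```bash
python3 - <<'E'
from h import *
f=ctrl.grab_frame("top")
px=lambda L:np.array(L,float)/4.7+[280,185]-0.4
C=plane(f,px([(68,168),(698,82),(752,390),(115,490)]),0.05)
print("face corners TL TR BR BL\n",C.round(4)); print("sides",[np.linalg.norm(C[i]-C[(i+1)%4]).round(4) for i in range(4)])
im=f["frame"]; print(im[225:240,345:385].mean(2).astype(int)[::2,::2])
I=plane(f,px([(332,198),(462,190),(468,257),(338,268)]),0.066); print("insert\n",I.round(4),[np.linalg.norm(I[i]-I[(i+1)%4]).round(4) for i in range(4)])
H=plane(f,px([(359,230),(438,223)]),0.066); print("holes",H.round(4), "mid",H.mean(0).round(4))
d=H[0]-H[1]; r=C[0]-C[1]; q=C[3]-C[2]
a=lambda v:np.degrees(np.arctan2(-v[0],v[1]))
print("yaw insert by holes",a(d),"edges",a(I[0]-I[1]),a(I[3]-I[2]),"chuck",a(r),a(q),a(C[1]-C[2])-90)
g=ctrl.grab_frame("scene")
px=lambda L:np.array(L,float)/3.6+[140,180]-0.4
Hs=plane(g,px([(430,222),(352,227)]),0.066); print("scene holes",Hs.round(4),Hs.mean(0).round(4),a(Hs[0]-Hs[1]))
E
```

```text
face corners TL TR BR BL
 [[ 0.6054  0.0119  0.05  ]
 [ 0.6397 -0.2338  0.05  ]
 [ 0.5189 -0.2502  0.05  ]
 [ 0.4821 -0.0061  0.05  ]]
sides [np.float64(0.2481), np.float64(0.122), np.float64(0.2469), np.float64(0.1246)]
[[110 105 102 112 112 103 107 108 105 102 112 118 111 110 111 117 116 102
  113 114]
 [109 104  98 116 119 120 123 121 122 121 123 125 126 126 125 129 118  99
  107 113]
 [110 110  98 123 126 122 128 127 122 125 126 123 127 122 115 123 117 105
  111 111]
 [109 113  92 117 122  96 101 121 123 122 123 125 123  83  56  98 124 109
  101 113]
 [114 112  94 112 113  53  57 117 128 127 126 129 126  76  54 102 124 114
  100 110]
 [110 107  96 117 116  77  80 123 124 119 126 129 124 116 116 121 126 110
  103 110]
 [112 113 102 109 123 126 118 124 124 124 130 130 130 125 126 129 127 113
  101 116]
 [108 110 105 102 121 127 123 118 114 114 114 112 114 104  94  89  93 106
  105 109]]
insert
 [[ 0.5908 -0.0881  0.066 ]
 [ 0.5939 -0.1376  0.066 ]
 [ 0.5682 -0.1393  0.066 ]
 [ 0.5641 -0.09    0.066 ]] [np.float64(0.0496), np.float64(0.0258), np.float64(0.0495), np.float64(0.0268)]
holes [[ 0.5786 -0.0982  0.066 ]
 [ 0.5812 -0.1282  0.066 ]] mid [ 0.5799 -0.1132  0.066 ]
yaw insert by holes 5.066099239989049 edges 3.560459428638583 4.783334900544211 chuck 7.962933058441314 8.56436138912264 -172.25093299108875
scene holes [[ 0.5779 -0.0975  0.066 ]
 [ 0.5805 -0.1277  0.066 ]] [ 0.5792 -0.1126  0.066 ] 4.893177413614289
```

Measurements:
- The face quad measures 248 x 124 mm against 250 x 125 given, and the corner is near (0.606, 0.012).
- The chuck's yaw is about 8.1° and the insert's about 5°.
- The insert measures 50 x 26 mm. Its centre is about (0.580,-0.113), and top and scene agree within 1 mm.

I'll close the fingers and move over with the tool's y along the rail.

Request:
move_arm(
  increments=[
    [-26, -26, 2, 0, 0, 0, -1],
    [-26, -26, 2, 0, 0, 0, -1],
    [-26, -26, 2, 0, 0, 0, -1],
    [-26, -26, 2, 0, 0, 0, -1],
    [-26, -26, 2, 0, 0, 0, -1],
    [-26, -26, 2, 0, 0, 0, -1],
    [-26, -26, 2, 0, 0, 0, -1],
    [-26, -26, 2, 0, 0, 0, -1],
    [-26, -26, 2, 0, 0, 0, -1],
    [-26, -26, 2, 0, 0, 0, -1],
  ],
  newtons=20,
)

```text
clock: 1.18
tool_pos: [0.387, 0.2633, 0.2724]
tcp_rot: [[-0.928, 0.372, 0.001], [0.372, 0.928, 0.001], [-0.0, 0.001, -1.0]]
contact_force: [0.5, 0.1, -0.1]
gripper_width: 0.33
```

Request:
move_arm(
  increments=[
    [-26, -26, 2, 0, 0, 0, -1],
    [-26, -26, 2, 0, 0, 0, -1],
    [-26, -26, 2, 0, 0, 0, -1],
    [-26, -26, 2, 0, 0, 0, -1],
    [-26, -26, 2, 0, 0, 0, -1],
    [-26, -26, 2, 0, 0, 0, -1],
    [-26, -26, 2, 0, 0, 0, -1],
    [-26, -26, 2, 0, 0, 0, -1],
    [-26, -26, 2, 0, 0, 0, -1],
    [-26, -26, 2, 0, 0, 0, -1],
  ],
)

```text
clock: 2.02
tool_pos: [0.5315, -0.0748, 0.2526]
tcp_rot: [[-0.928, 0.372, 0.001], [0.372, 0.928, 0.0], [-0.001, 0.001, -1.0]]
contact_force: [0.3, 0.1, 0.2]
gripper_width: 0.005
```

Request:
move_arm(
  increments=[
    [0, 0, 0, 0, 0, -6, -1],
    [0, 0, 0, 0, 0, -6, -1],
    [0, 0, 0, 0, 0, -6, -1],
    [0, 0, 0, 0, 0, -6, -1],
    [0, 0, 0, 0, 0, -6, -1],
    [0, 0, 0, 0, 0, 0, -1],
    [0, 0, 0, 0, 0, 0, -1],
  ],
)

```text
clock: 2.6
tool_pos: [0.531, -0.0731, 0.2524]
tcp_rot: [[-0.99, -0.138, 0.0], [-0.138, 0.99, 0.0], [-0.0, 0.0, -1.0]]
contact_force: [0.9, -0.2, -0.1]
gripper_width: 0.006
```

```bash
python3 - <<'E'
from h import *
f=ctrl.grab_frame("wrist"); cv2.imwrite("pics/w1.png",f["frame"])
R=cv2.Rodrigues(np.array(f["rvec"]))[0]; print(-R.T@np.array(f["tvec"]).ravel(),R.round(3))
E
```

```text
[ 0.45365051 -0.08325636  0.34440482] [[-0.139  0.99   0.001]
 [ 0.949  0.133  0.284]
 [ 0.282  0.04  -0.959]]
```

View pics/w1.png

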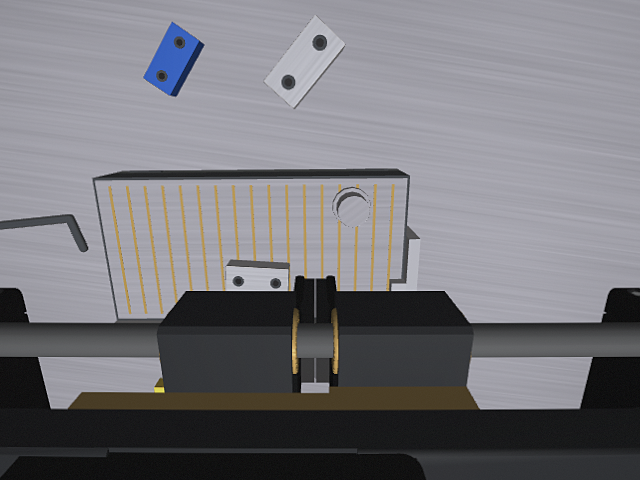

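Wrist view: insert holes at (238,281) and (276,283), chuck front corners at (94,179) and (409,176), and core at (351,207). The closed fingers hide the rail. I'll cross-check the positions.

```bash
python3 - <<'E'
from h import *
f=ctrl.grab_frame("wrist")
print(plane(f,[(238,281),(276,283)],0.066).round(4))
F=plane(f,[(94,179),(409,176)],0.05); print(F.round(4),np.linalg.norm(F[1]-F[0]))
d=F[1]-F[0]; y=d[:2]/np.linalg.norm(d[:2]); x=np.array([y[1],-y[0]]); print("yaw",np.degrees(np.arctan2(-y[0],y[1])),"corner",F[1][:2]+0.125*x)
print("core base",plane(f,[(351,207)],0.062).round(4))
E
```

```text
[[ 0.5808 -0.1274  0.066 ]
 [ 0.5783 -0.097   0.066 ]]
[[ 0.5175 -0.2495  0.05  ]
 [ 0.4809 -0.0048  0.05  ]] 0.24741917887671408
yaw 8.493502867829275 corner [0.60454933 0.01368412]
core base [[ 0.5093 -0.0472  0.062 ]]
```

Wrist, top and scene agree within about 1.5 mm. In the corner frame the insert centre is at (-43,-120) mm. I'll go to (-75,-120) and descend to about 4 mm above the face.

Request:
move_arm(
  increments=[
    [-5, -23, 0, 0, 0, 0, -1],
    [-5, -23, 0, 0, 0, 0, -1],
    [0, 0, 25, 0, 0, 0, -1],
    [0, 0, 25, 0, 0, 0, -1],
    [0, 0, 25, 0, 0, 0, -1],
    [0, 0, 20, 0, 0, 0, -1],
    [0, 0, 15, 0, 0, 0, -1],
    [0, 0, 10, 0, 0, 0, -1],
    [0, 0, 8, 0, 0, 0, -1],
    [0, 0, 0, 0, 0, 0, -1],
  ],
)

```text
clock: 3.53
tool_pos: [0.5468, -0.117, 0.123]
tcp_rot: [[-0.99, -0.141, -0.002], [-0.141, 0.99, 0.0], [0.002, 0.0, -1.0]]
contact_force: [-0.2, -0.1, 0.4]
gripper_width: 0.01
```

```bash
python3 - <<'E'
from h import *
for n in ("wrist","scene"):
    f=ctrl.grab_frame(n); im=f["frame"]
    if n=="scene": im=cv2.resize(im[150:320,130:380],None,fx=3.2,fy=3.2,interpolation=cv2.INTER_CUBIC)
    cv2.imwrite(f"pics/{n}2.png",im)
E
```

```text
(no output)
```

View pics/wrist2.png

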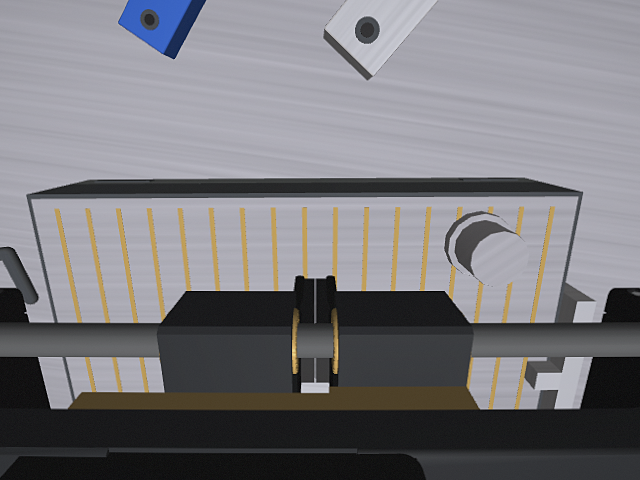

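View pics/scene2.png

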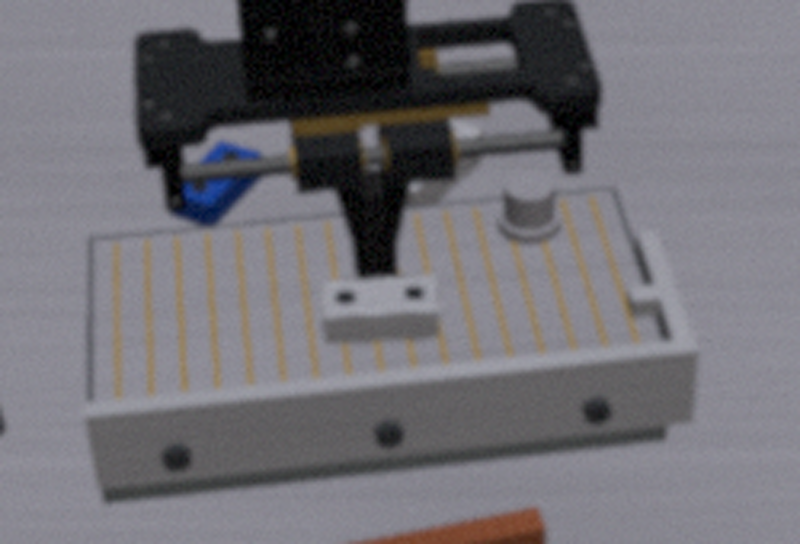

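The fingertips stand just behind the insert's middle, clear of the core. I'll push to the rail (-tool x) slowly.

Request:
move_arm(
  increments=[
    [-3, 0, 0, 0, 0, 0, -1],
    [-3, 0, 0, 0, 0, 0, -1],
    [-3, 0, 0, 0, 0, 0, -1],
    [-3, 0, 0, 0, 0, 0, -1],
    [-3, 0, 0, 0, 0, 0, -1],
    [-3, 0, 0, 0, 0, 0, -1],
    [-3, 0, 0, 0, 0, 0, -1],
    [-3, 0, 0, 0, 0, 0, -1],
    [-3, 0, 0, 0, 0, 0, -1],
    [-3, 0, 0, 0, 0, 0, -1],
  ],
)

```text
clock: 4.47
tool_pos: [0.5774, -0.1129, 0.1242]
tcp_rot: [[-0.99, -0.141, -0.0], [-0.141, 0.99, 0.0], [0.0, 0.0, -1.0]]
contact_force: [-0.4, -0.1, 0.2]
gripper_width: 0.006
```

Request:
move_arm(
  increments=[
    [-3, 0, 0, 0, 0, 0, -1],
    [-3, 0, 0, 0, 0, 0, -1],
    [-2, 0, 0, 0, 0, 0, -1],
    [0, 0, 0, 0, 0, 0, -1],
    [0, 0, 0, 0, 0, 0, -1],
  ],
)

```text
clock: 4.88
tool_pos: [0.5852, -0.1118, 0.1243]
tcp_rot: [[-0.99, -0.141, 0.0], [-0.141, 0.99, -0.0], [-0.0, -0.0, -1.0]]
contact_force: [-0.8, -0.5, 0.3]
gripper_width: 0.001
```

```bash
python3 - <<'E'
from h import *
f=ctrl.grab_frame("scene"); im=f["frame"]
im=cv2.resize(im[200:320,140:360],None,fx=3.6,fy=3.6,interpolation=cv2.INTER_CUBIC)
cv2.imwrite(f"pics/scene3.png",im)
E
```

```text
(no output)
```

View pics/scene3.png

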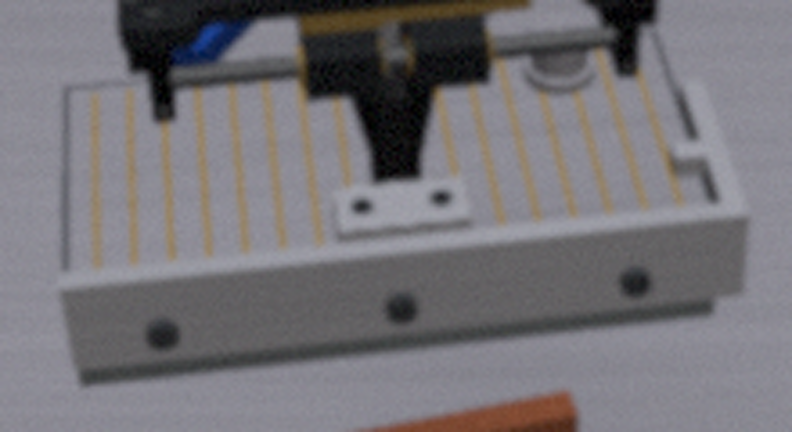

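The insert is now close to the rail and turning parallel. I'll continue gently and watch the force.

Request:
move_arm(
  increments=[
    [-1, 0, 0, 0, 0, 0, -1],
    [-1, 0, 0, 0, 0, 0, -1],
    [0, 0, 0, 0, 0, 0, -1],
  ],
)

```text
clock: 5.18
tool_pos: [0.5861, -0.1118, 0.1239]
tcp_rot: [[-0.99, -0.141, -0.002], [-0.141, 0.99, 0.0], [0.002, 0.0, -1.0]]
contact_force: [-2.7, 0.6, 2.1]
gripper_width: 0.003
```

Request:
move_arm(
  increments=[
    [-1, 0, 0, 0, 0, 0, -1],
    [0, 0, 0, 0, 0, 0, -1],
  ],
)

```text
clock: 5.35
tool_pos: [0.5863, -0.1118, 0.1237]
tcp_rot: [[-0.99, -0.141, -0.004], [-0.141, 0.99, 0.0], [0.004, 0.001, -1.0]]
contact_force: [-5.5, -0.0, 1.7]
gripper_width: 0.005
```

Request:
move_arm(
  increments=[
    [-1, 0, 0, 0, 0, 0, -1],
    [0, 0, 0, 0, 0, 0, -1],
  ],
)

```text
clock: 5.52
tool_pos: [0.5864, -0.1119, 0.1234]
tcp_rot: [[-0.99, -0.141, -0.006], [-0.141, 0.99, 0.0], [0.006, 0.001, -1.0]]
contact_force: [-7.8, -0.0, 3.2]
gripper_width: 0.005
```

Request:
move_arm(
  increments=[
    [-1, 0, 0, 0, 0, 0, -1],
    [0, 0, 0, 0, 0, 0, -1],
    [0, 0, 0, 0, 0, 0, -1],
    [0, 0, 0, 0, 0, 0, -1],
  ],
)

```text
clock: 5.85
tool_pos: [0.5866, -0.1119, 0.1232]
tcp_rot: [[-0.99, -0.14, -0.008], [-0.14, 0.99, 0.0], [0.008, 0.002, -1.0]]
contact_force: [-9.5, -1.5, 3.7]
gripper_width: 0.002
```

```bash
python3 - <<'E'
from h import *
f=ctrl.grab_frame("scene"); im=f["frame"]
im=cv2.resize(im[215:285,200:300],None,fx=8,fy=8,interpolation=cv2.INTER_CUBIC)
cv2.imwrite(f"pics/scene4.png",im)
E
```

```text
(no output)
```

View pics/scene4.png

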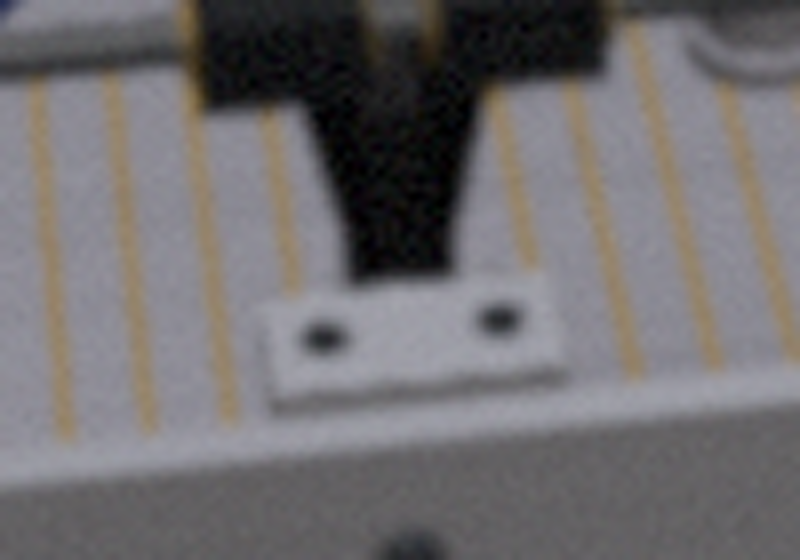

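The insert lies flat along the rail: holes in this crop at (325,338) and (500,320), with its lower edge parallel to the rail. I'll back off, then measure its centre.

Request:
move_arm(
  increments=[
    [6, 0, 0, 0, 0, 0, -1],
    [8, 0, 0, 0, 0, 0, -1],
    [0, 0, -15, 0, 0, 0, -1],
    [0, 0, -25, 0, 0, 0, -1],
    [0, -20, 0, 0, 0, 0, -1],
    [0, -25, 0, 0, 0, 0, -1],
    [0, 0, 0, 0, 0, 0, -1],
  ],
)

```text
clock: 6.48
tool_pos: [0.5828, -0.1633, 0.1658]
tcp_rot: [[-0.991, -0.136, 0.004], [-0.136, 0.991, -0.004], [-0.004, -0.005, -1.0]]
contact_force: [-0.8, -1.3, 0.3]
gripper_width: 0.007
```

```bash
cat > m.py <<'E'
from h import *
def ins(name="scene",tag="m"):
    f=ctrl.grab_frame(name); g=cv2.cvtColor(f["frame"],cv2.COLOR_BGR2GRAY)
    cv2.imwrite(f"pics/{tag}_{name}.png",f["frame"]); return f,g
COR=np.array([0.605,0.0125]); a=np.radians(8.2); EX=np.array([np.cos(a),np.sin(a)]); EY=np.array([-np.sin(a),np.cos(a)])
def ch(p): d=np.array(p)[...,:2]-COR; return np.stack([d@EX,d@EY],-1)
E
python3 - <<'E'
from m import *
f,g=ins("scene","m5")
cv2.imwrite("pics/s5.png",cv2.resize(f["frame"][215:285,200:300],None,fx=8,fy=8,interpolation=cv2.INTER_CUBIC))
f,g=ins("wrist","m5")
s=ctrl.sense(); print(s["tool_pos"],ch(s["tool_pos"]))
E
```

```text
[ 0.58251625 -0.15888712  0.16468952] [-0.04669864 -0.16642806]
```

View pics/s5.png

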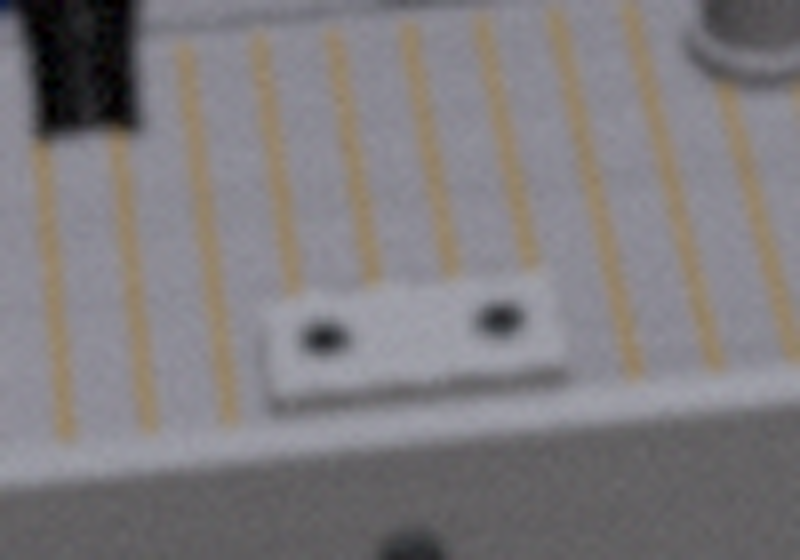

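View pics/m5_wrist.png

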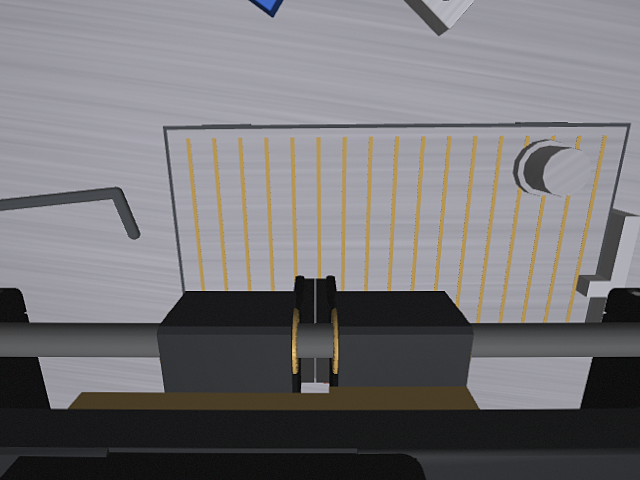

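The insert stayed put (holes at (325,338) and (500,320)), and the rail's outer edge runs from (0,488) to (800,403). Quick check of angle and offset.

```bash
python3 - <<'E'
from m import *
f=ctrl.grab_frame("scene")
px=lambda L:np.array(L,float)/8+[200,215]-0.4
H=plane(f,px([(325,338),(500,320)]),.066); E=plane(f,px([(0,488),(800,403)]),.060)
an=lambda v:np.degrees(np.arctan2(-v[0],v[1]))
d=E[1]-E[0]; n=np.array([d[1],-d[0]])/np.hypot(*d[:2])
print("ins",an(H[1]-H[0]),"rail",an(d)); c=H.mean(0); print("c",c,ch(c),"dist to rail outer",(E[0][:2]-c[:2])@n,"(want 21.5)")
print(ch(H))
s=ctrl.sense(); print(s["tool_pos"],ch(s["tool_pos"]),s["tcp_rot"])
E
```

```text
ins 8.103089685973071 rail 8.153044982299411
c [ 0.60848996 -0.10749787  0.066     ] [-0.01366089 -0.11926881] dist to rail outer 0.022334535431683247 (want 21.5)
[[-0.01368615 -0.13420558]
 [-0.01363562 -0.10433204]]
[ 0.58255524 -0.15748693  0.16435404] [-0.04646034 -0.16504775] [[-9.90047889e-01 -1.40727440e-01  9.82688030e-04]
 [-1.40726904e-01  9.90048274e-01  5.94938166e-04]
 [-1.05663271e-03  4.50726631e-04 -9.99999340e-01]]
```

The insert is parallel to the rail (8.10° against 8.15°). The two measured offsets agree that the rail sits 1 mm nearer than I assumed. The rear end is at y≈-144 mm. I'll now place the fingertips behind it, 14.5 mm off the rail.

Request:
move_arm(
  increments=[
    [-16, 0, 0, 0, 0, 0, -1],
    [-15, 0, 0, 0, 0, 0, -1],
    [0, 0, 0, 0, 0, 0, -1],
    [0, 0, 15, 0, 0, 0, -1],
    [0, 0, 15, 0, 0, 0, -1],
    [0, 0, 10, 0, 0, 0, -1],
    [0, 0, 0, 0, 0, 0, -1],
    [0, 0, 0, 0, 0, 0, -1],
  ],
)

```text
clock: 7.3
tool_pos: [0.6126, -0.1527, 0.1238]
tcp_rot: [[-0.99, -0.142, -0.001], [-0.142, 0.99, 0.001], [0.001, 0.001, -1.0]]
contact_force: [-0.5, -0.0, 0.9]
gripper_width: 0.003
```

```bash
python3 - <<'E'
from m import *
f,g=ins("scene","m6")
cv2.imwrite("pics/s6.png",cv2.resize(f["frame"][205:300,160:290],None,fx=6,fy=6,interpolation=cv2.INTER_CUBIC))
s=ctrl.sense(); print(s["tool_pos"],ch(s["tool_pos"]))
E
```

```text
[ 0.6131926  -0.15301642  0.12461088] [-0.01549859 -0.16499272]
```

View pics/s6.png

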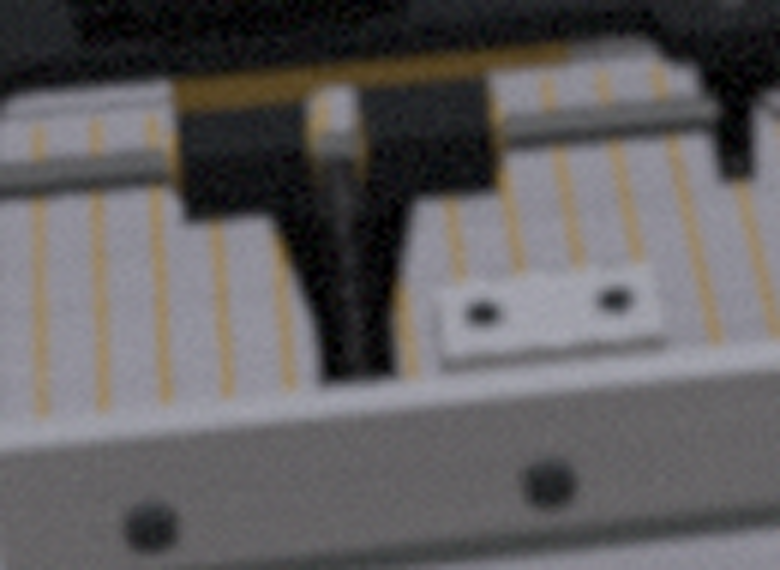

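The tips are behind the insert's end with about a 12 mm gap, and no rail contact. I'll push along the rail with a slight bias toward it.

Request:
move_arm(
  increments=[
    [0, 3, 0, 0, 0, 0, -1],
    [0, 3, 0, 0, 0, 0, -1],
    [0, 3, 0, 0, 0, 0, -1],
    [-0.1, 3, 0, 0, 0, 0, -1],
    [-0.1, 3, 0, 0, 0, 0, -1],
    [-0.1, 3, 0, 0, 0, 0, -1],
    [-0.1, 3, 0, 0, 0, 0, -1],
    [-0.1, 3, 0, 0, 0, 0, -1],
    [-0.1, 3, 0, 0, 0, 0, -1],
    [0, 0, 0, 0, 0, 0, -1],
  ],
)

```text
clock: 8.18
tool_pos: [0.61, -0.1254, 0.1242]
tcp_rot: [[-0.99, -0.142, -0.0], [-0.142, 0.99, 0.001], [-0.0, 0.001, -1.0]]
contact_force: [-0.4, -0.6, 0.5]
gripper_width: 0.003
```

```bash
python3 - <<'E'
from m import *
f,g=ins("scene","m7")
cv2.imwrite("pics/s7.png",cv2.resize(f["frame"][205:285,200:310],None,fx=7,fy=7,interpolation=cv2.INTER_CUBIC))
s=ctrl.sense(); print(s["tool_pos"],ch(s["tool_pos"]))
E
```

```text
[ 0.61001869 -0.12582195  0.12421343] [-0.01476133 -0.13762359]
```

View pics/s7.png

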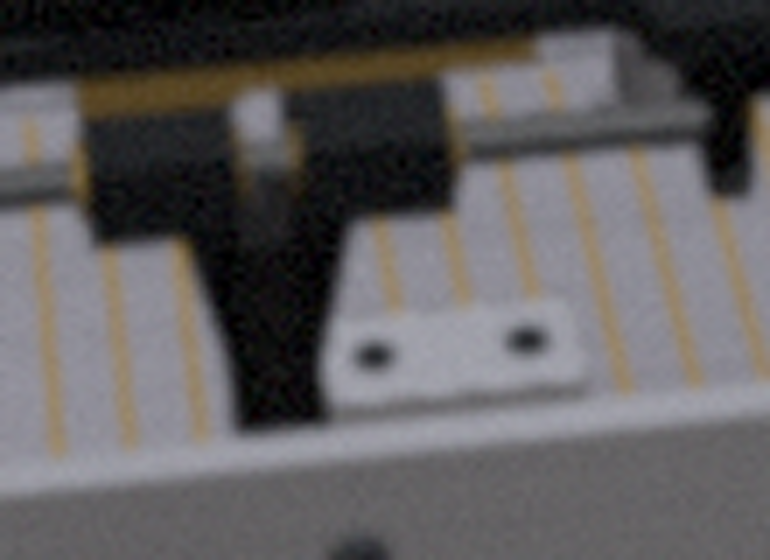

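```bash
cat >> m.py <<'E'
an=lambda v:np.degrees(np.arctan2(-v[0],v[1]))
def hol(f,L,s,o):
    H=plane(f,np.array(L,float)/s+np.array(o)-0.4,.066); print("angle",an(H[1]-H[0]).round(2),"centre",ch(H.mean(0)).round(4))
E
python3 - <<'E'
from m import *
f=ctrl.grab_frame("scene")
hol(f,[(374,356),(527,341)],7,(200,205))
E
```

```text
angle 7.68 centre [-0.0137 -0.1017]
```

It is in contact, x is unchanged (still on the rail), and the centre is now at y=-102 mm. Continuing.

Request:
move_arm(
  increments=[
    [-0.1, 3, 0, 0, 0, 0, -1],
    [-0.1, 3, 0, 0, 0, 0, -1],
    [-0.1, 3, 0, 0, 0, 0, -1],
    [-0.1, 3, 0, 0, 0, 0, -1],
    [-0.1, 3, 0, 0, 0, 0, -1],
    [-0.1, 3, 0, 0, 0, 0, -1],
    [-0.1, 3, 0, 0, 0, 0, -1],
    [-0.1, 3, 0, 0, 0, 0, -1],
    [0, 0, 0, 0, 0, 0, -1],
  ],
)

```text
clock: 9.03
tool_pos: [0.6074, -0.1015, 0.1242]
tcp_rot: [[-0.99, -0.142, 0.0], [-0.142, 0.99, 0.001], [-0.0, 0.001, -1.0]]
contact_force: [0.0, 0.4, 1.1]
gripper_width: 0.001
```

```bash
python3 - <<'E'
from m import *
f,g=ins("scene","m8")
cv2.imwrite("pics/s8.png",cv2.resize(f["frame"][205:285,240:350],None,fx=7,fy=7,interpolation=cv2.INTER_CUBIC))
s=ctrl.sense(); print(s["tool_pos"],ch(s["tool_pos"]))
E
```

```text
[ 0.60744123 -0.10189246  0.12422766] [-0.01389941 -0.11357113]
```

View pics/s8.png

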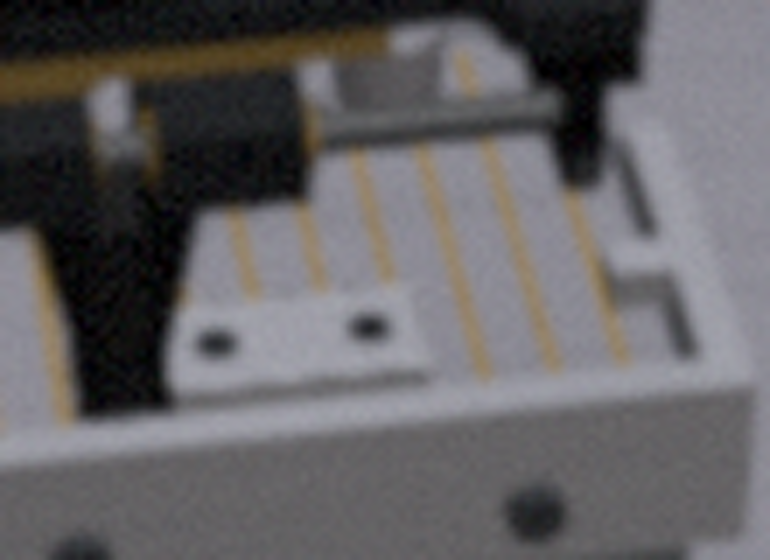

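```bash
python3 - <<'E'
from m import *
f=ctrl.grab_frame("scene")
hol(f,[(216,344),(369,328)],7,(240,205))
E
```

```text
angle 8.23 centre [-0.0136 -0.0777]
```

Still on the rail and parallel (8.2°), with the centre at y=-78 mm. Continuing with less bias.

Request:
move_arm(
  increments=[
    [-0.05, 3, 0, 0, 0, 0, -1],
    [-0.05, 3, 0, 0, 0, 0, -1],
    [-0.05, 3, 0, 0, 0, 0, -1],
    [-0.05, 3, 0, 0, 0, 0, -1],
    [-0.05, 3, 0, 0, 0, 0, -1],
    [-0.05, 3, 0, 0, 0, 0, -1],
    [-0.05, 3, 0, 0, 0, 0, -1],
    [-0.05, 3, 0, 0, 0, 0, -1],
    [-0.05, 3, 0, 0, 0, 0, -1],
    [0, 0, 0, 0, 0, 0, -1],
  ],
)

```text
clock: 9.97
tool_pos: [0.604, -0.0747, 0.1242]
tcp_rot: [[-0.99, -0.142, -0.0], [-0.142, 0.99, 0.001], [-0.0, 0.001, -1.0]]
contact_force: [-0.1, -0.2, 0.4]
gripper_width: 0.007
```

```bash
python3 - <<'E'
from m import *
f,g=ins("scene","m9")
cv2.imwrite("pics/s9.png",cv2.resize(f["frame"][205:285,240:350],None,fx=7,fy=7,interpolation=cv2.INTER_CUBIC))
s=ctrl.sense(); print(s["tool_pos"],ch(s["tool_pos"]))
E
```

```text
[ 0.60403567 -0.07513712  0.12423086] [-0.01345406 -0.0866036 ]
```

View pics/s9.png

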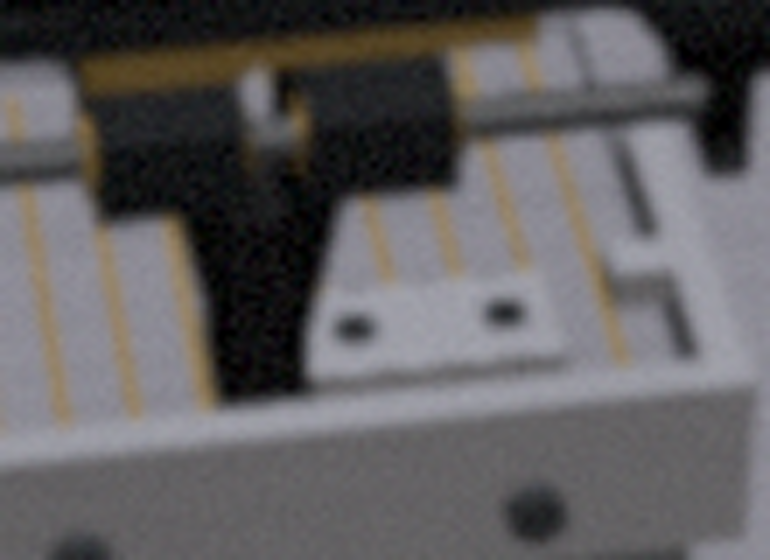

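The insert tracks along the rail (holes at (355,327) and (505,313), lower edge parallel) and is lined up with the pocket inside the lip. About 25 mm remain.

Request:
move_arm(
  increments=[
    [-0.05, 3, 0, 0, 0, 0, -1],
    [-0.05, 3, 0, 0, 0, 0, -1],
    [-0.05, 3, 0, 0, 0, 0, -1],
    [-0.05, 3, 0, 0, 0, 0, -1],
    [-0.05, 3, 0, 0, 0, 0, -1],
    [-0.05, 3, 0, 0, 0, 0, -1],
    [-0.05, 2, 0, 0, 0, 0, -1],
    [0, 0, 0, 0, 0, 0, -1],
  ],
)

```text
clock: 10.68
tool_pos: [0.6015, -0.0551, 0.1242]
tcp_rot: [[-0.99, -0.142, 0.0], [-0.142, 0.99, 0.0], [-0.0, 0.0, -1.0]]
contact_force: [-0.6, 0.1, -0.1]
gripper_width: 0.002
```

```bash
python3 - <<'E'
from m import *
f,g=ins("scene","m10")
cv2.imwrite("pics/s10.png",cv2.resize(f["frame"][205:285,240:350],None,fx=7,fy=7,interpolation=cv2.INTER_CUBIC))
s=ctrl.sense(); print(s["tool_pos"],ch(s["tool_pos"]))
E
```

```text
[ 0.60155542 -0.0554368   0.12427391] [-0.01309911 -0.06675093]
```

View pics/s10.png

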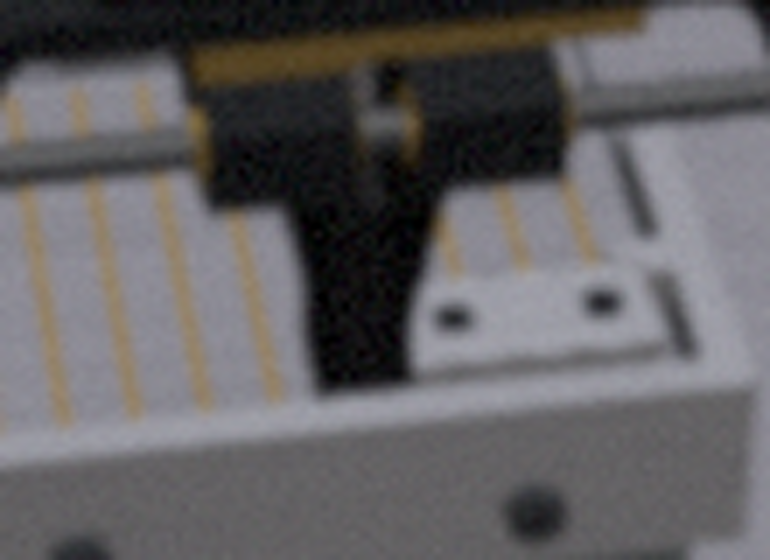

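The insert is entering the pocket between rail and lip, with about 5 mm to go. I'll move in small steps and watch the force.

Request:
move_arm(
  increments=[
    [0, 2, 0, 0, 0, 0, -1],
    [0, 2, 0, 0, 0, 0, -1],
    [0, 0, 0, 0, 0, 0, -1],
  ],
)

```text
clock: 10.98
tool_pos: [0.601, -0.0515, 0.1243]
tcp_rot: [[-0.99, -0.142, 0.0], [-0.142, 0.99, 0.0], [-0.0, 0.0, -1.0]]
contact_force: [0.1, -0.2, -0.3]
gripper_width: 0.005
```

Request:
move_arm(
  increments=[
    [0, 1, 0, 0, 0, 0, -1],
    [0, 1, 0, 0, 0, 0, -1],
    [0, 0, 0, 0, 0, 0, -1],
  ],
)

```text
clock: 11.23
tool_pos: [0.6007, -0.0498, 0.1243]
tcp_rot: [[-0.99, -0.142, 0.0], [-0.142, 0.99, 0.0], [-0.0, 0.0, -1.0]]
contact_force: [0.1, 0.9, -0.5]
gripper_width: 0.004
```

Request:
move_arm(
  increments=[
    [0, 1, 0, 0, 0, 0, -1],
    [0, 1, 0, 0, 0, 0, -1],
    [0, 0, 0, 0, 0, 0, -1],
  ],
)

```text
clock: 11.48
tool_pos: [0.6004, -0.0477, 0.1243]
tcp_rot: [[-0.99, -0.142, 0.0], [-0.142, 0.99, 0.0], [-0.0, 0.0, -1.0]]
contact_force: [0.0, -0.1, -0.4]
gripper_width: 0.005
```

Request:
move_arm(
  increments=[
    [0, 1, 0, 0, 0, 0, -1],
    [0, 0, 0, 0, 0, 0, -1],
    [0, 0, 0, 0, 0, 0, -1],
  ],
)

```text
clock: 11.73
tool_pos: [0.6003, -0.0473, 0.1243]
tcp_rot: [[-0.99, -0.141, 0.0], [-0.141, 0.99, -0.0], [-0.0, -0.0, -1.0]]
contact_force: [-0.4, -2.0, -0.8]
gripper_width: 0.008
```

```bash
python3 - <<'E'
from m import *
f,g=ins("scene","m11")
cv2.imwrite("pics/s11.png",cv2.resize(f["frame"][205:285,240:350],None,fx=7,fy=7,interpolation=cv2.INTER_CUBIC))
s=ctrl.sense(); print(s["tool_pos"],ch(s["tool_pos"]),s["contact_force"])
E
```

```text
[ 0.6002989  -0.04727236  0.1242995 ] [-0.0131783  -0.05849075] [-0.59039209 -0.28671027 -0.58258102]
```

View pics/s11.png

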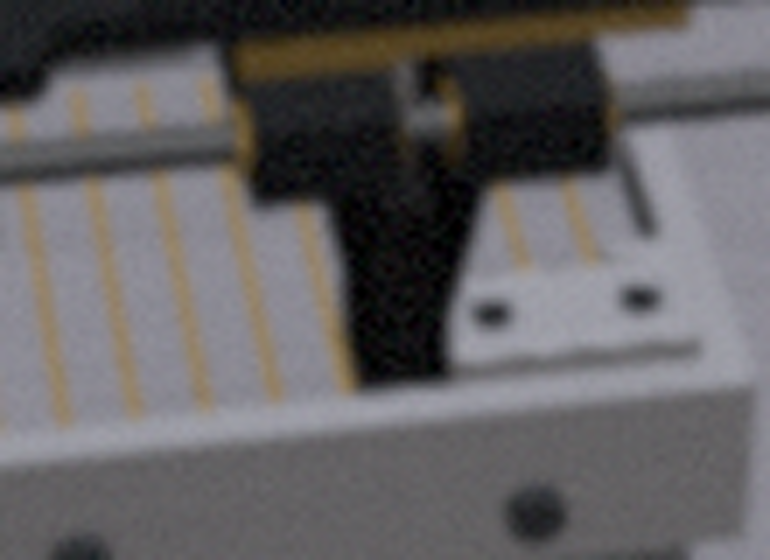

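The insert fills the corner and the pocket's shadow is gone. Contact force is just starting, so I'll firm it up.

Request:
move_arm(
  increments=[
    [0, 1, 0, 0, 0, 0, -1],
    [0, 1, 0, 0, 0, 0, -1],
    [0, 0, 0, 0, 0, 0, -1],
    [0, 0, 0, 0, 0, 0, -1],
  ],
)

```text
clock: 12.12
tool_pos: [0.6002, -0.0471, 0.1245]
tcp_rot: [[-0.99, -0.14, 0.001], [-0.14, 0.99, -0.002], [-0.001, -0.003, -1.0]]
contact_force: [0.9, -5.2, -0.8]
gripper_width: 0.006
```

Request:
move_arm(
  increments=[
    [-0.5, 1, 0, 0, 0, 0, -1],
    [-0.5, 1, 0, 0, 0, 0, -1],
    [0, 0, 0, 0, 0, 0, -1],
    [0, 0, 0, 0, 0, 0, -1],
    [0, 0, 0, 0, 0, 0, -1],
  ],
)

```text
clock: 12.53
tool_pos: [0.6003, -0.0468, 0.1244]
tcp_rot: [[-0.99, -0.139, -0.0], [-0.139, 0.99, -0.005], [0.001, -0.005, -1.0]]
contact_force: [-0.0, -8.8, 0.6]
gripper_width: 0.007
```

It has stalled firmly on the end stop (about 9 N, no travel). I'll back straight off along the rail, raise and clear the view.

Request:
move_arm(
  increments=[
    [0, -6, 0, 0, 0, 0, -1],
    [0, -10, 0, 0, 0, 0, -1],
    [0, 0, 0, 0, 0, 0, -1],
    [0, 0, -20, 0, 0, 0, -1],
    [0, 0, -35, 0, 0, 0, -1],
    [0, 0, -35, 0, 0, 0, -1],
    [0, -35, -10, 0, 0, 0, -1],
    [0, -35, 0, 0, 0, 0, -1],
    [0, -35, 0, 0, 0, 0, -1],
    [0, 0, 0, 0, 0, 0, -1],
  ],
)

```text
clock: 13.37
tool_pos: [0.6168, -0.1717, 0.2254]
tcp_rot: [[-0.991, -0.132, 0.002], [-0.132, 0.991, -0.006], [-0.001, -0.006, -1.0]]
contact_force: [-0.2, -0.8, -0.6]
gripper_width: 0.003
```

Request:
move_arm(
  increments=[
    [0, -35, 0, 0, 0, 0, -1],
    [0, -35, 0, 0, 0, 0, -1],
    [0, -35, 0, 0, 0, 0, -1],
    [0, 0, 0, 0, 0, 0, -1],
    [0, 0, 0, 0, 0, 0, -1],
  ],
)

```text
clock: 13.78
tool_pos: [0.6316, -0.2696, 0.2239]
tcp_rot: [[-0.991, -0.136, -0.001], [-0.136, 0.991, -0.001], [0.001, -0.001, -1.0]]
contact_force: [-0.5, 2.5, 0.2]
gripper_width: 0.006
```

```bash
python3 - <<'E'
from m import *
f,g=ins("scene","m12")
a=cv2.resize(f["frame"][200:285,240:350],None,fx=7,fy=7,interpolation=cv2.INTER_CUBIC); cv2.imwrite("pics/s12.png",a)
f,g=ins("top","m12"); cv2.imwrite("pics/t12.png",cv2.resize(f["frame"][185:300,280:390],None,fx=5,fy=5,interpolation=cv2.INTER_CUBIC))
s=ctrl.sense(); print(s["tool_pos"],s["contact_force"])
E
```

```text
[ 0.6328797  -0.2653686   0.22376206] [ 0.69357608  0.45790328 -0.25734097]
```

View pics/s12.png

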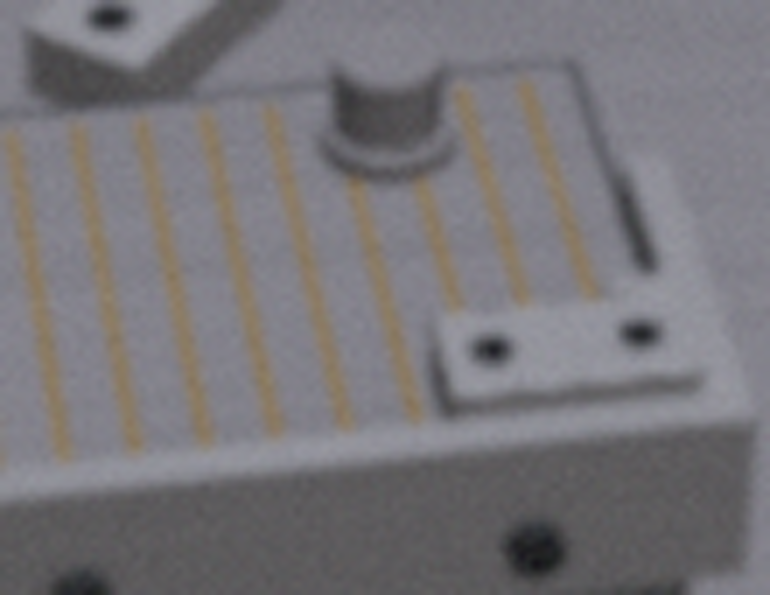

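View pics/t12.png

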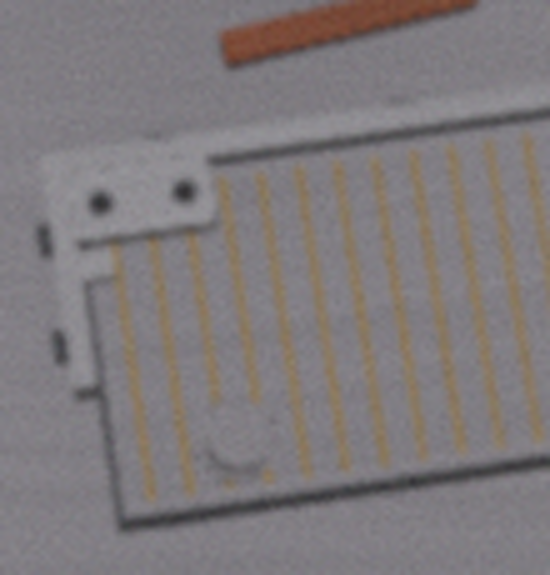

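View pics/m12_top.png

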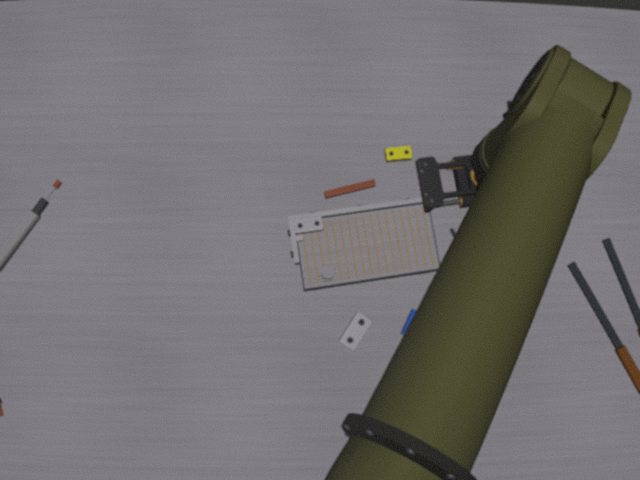

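Both views show the insert filling the pocket. Scene crop holes are at (491,350) and (641,334), top crop holes at (101,204) and (185,191). Core and stone look unmoved. Numeric check next.

```bash
python3 - <<'E'
from m import *
f=ctrl.grab_frame("scene"); hol(f,[(491,350),(641,334)],7,(240,200))
d0=cv2.imread("pics/scene0.png"); d1=f["frame"]
df=cv2.absdiff(cv2.GaussianBlur(d0,(3,3),0),cv2.GaussianBlur(d1,(3,3),0)).max(2)
for n,(x0,y0,x1,y1) in dict(key=(45,262,135,290),stone=(220,305,305,338),core=(283,203,308,226)).items(): print(n,"mean/max diff",df[y0:y1,x0:x1].mean().round(1),df[y0:y1,x0:x1].max())
f=ctrl.grab_frame("top"); H=plane(f,np.array([(185,191),(101,204)])/5+[280,185]-.4,.066); print("top",an(H[1]-H[0]),ch(H.mean(0)))
# stop outer edge / rail outer corner in scene
f=ctrl.grab_frame("scene"); K=plane(f,np.array([(752,412),(660,165)])/7+[240,200]-.4,.06); print("outer stop edge",ch(K),"(expect y +9)")
s=ctrl.sense(); print(s["contact_force"],s["clock"])
E
```

```text
angle 8.38 centre [-0.0138 -0.0232]
key mean/max diff 6.6 11
stone mean/max diff 6.5 11
core mean/max diff 6.6 10
top 8.933921769317724 [-0.01302638 -0.0244093 ]
outer stop edge [[ 0.00591526  0.01020354]
 [-0.07377603  0.00888788]] (expect y +9)
[-0.34811696 -0.32978408 -0.24283742] 14.0333
```

The insert's x is unchanged from rail contact and its y matches the stop stall. Its yaw matches the rail, and core, key and stone show only image noise. Handing in.

```bash
python3 -c "
from plant import ctrl
print(ctrl.hand_in())"
```

```text
the job is handed in; nothing more can be done
None
```

The insert is in the corner pocket, tight to the rail and end stop as far as my checks can tell. I handed the job in at about 14 s; `hand_in` gave no verdict.

With the closed fingertips I pressed the insert flat to the rail about 12 cm short of the stop. It stalled there at about 9 N. I then pushed it from its rear end along the rail until it stalled on the end stop, also at about 9 N, and withdrew the hand well clear.

**Last checks:**
- **Position:** the final centre measured (-13.8, -23.2) mm in the corner frame from the scene camera and (-13.0, -24.4) mm from the top camera. The ideal is (-12.5, -25).
- **Rail:** the x offset is the same 1.2 mm bias I saw when the insert was pressed hard against the rail, so I put it down to calibration.
- **End stop:** taken literally, the scene y of -23.2 mm is just past the -23.5 mm limit, and the top view reads 1.2 mm lower. The stall force and the picture both show it seated on the stop.
- **Angle:** the scene camera gave 8.4° against 8.15° for the rail. The top camera gave 8.9°, which is coarser and still within the limit.
- **Other objects:** the round core, hex key and stone show only image noise compared with the first picture. The force reading was near zero with the hand away.

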